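Weigh a capped culture flask on the precision balance

TASK

Weigh the capped conical flask: hold it lightly by its cap, set it down gently and upright in the middle of the balance pan through the open top of the glass draught shield, let go, then slide the shield's top door fully shut. The flask is thin plastic and the pan is delicate: do not squeeze hard, do not press or drop anything on the pan, do not knock the glass, and leave the other things on the bench where they stand.

Things in the scene. Friction and masses are not known exactly. Their poses are not given: they have to be found in the camera images.
- balance: Laboratory precision balance standing on the bench, fixed: white housing 351 x 206 mm, 62 mm high at the pan, its low key-and-display console towards the robot. Origin at bench level on the pan's vertical axis; x points from the console to the back (away from the robot), z up. The housing reaches from x = -247 to +103 mm and y = +-103 mm.
- shield: Glass draught shield fixed on the balance: four upright glass panes (3 mm) between grey corner posts, open at the top. Same origin and axes as the balance. Inside it is clear from -90 to +90 mm in x and y; outside it measures 200 x 204 mm. Panes and frame end 195 mm above the bench, the two door rails (y = +-92 to +-102 mm, x = -100 to +190 mm) 201 mm above it. Knocks above 15 N break the glass.
- pan: Round steel weighing pan, 120 mm across, inside the shield. Origin at the centre of its top face, 75 mm above the bench; z up. It rides on an overload spring: it sinks about 1 mm for each 1.5 N, 5 mm at most, and then it is hard. A force above 10 N on the pan, even a brief one, spoils the weighing cell; so does a flask dropped from more than 5 mm above it.
- door (a joint): Top door of the shield, a clear pane 192 x 180 x 4 mm that slides level between the rails, its top face 199 mm above the bench. 0 = fully shut (covers the whole opening), grows in metres as it slides to the back (balance +x), 0.17 = fully open. It starts 0.15 to 0.17 open. Light friction, about 1 N; it stays where it is left.
- door_handle (a point): Centre of the door's handle, an upright black bar across the door's front edge: 12 mm thick (balance x), 70 mm long (balance y), standing 22 mm above the pane, its top 221 mm above the bench. When shut it is 86 mm in front of the pan's axis (balance x = -86 mm).
- flask: The only conical flask: thin clear plastic, standing on the bench, base 70 mm across, tapering to a neck 34 mm across, with a white ribbed screw cap 40 mm across from 88 to 114 mm above its base. Closed, empty, about 70 to 130 g. Origin at the centre of its underside, z up. The cap cracks if the fingers bear on the flask with more than 100 N (both pads added), so grip with 20 to 30 N.
- bottle: Bystander: straight-sided clear media bottle with a broad blue screw cap, 70 mm across, 142 mm tall. Origin at the centre of its underside.
- dishes: Bystander: stack of three petri dishes, 90 mm across, 47 mm high. Origin at the centre of its underside.
- weight: Bystander: steel calibration weight with a knob, 38 mm across, 70 mm tall, 500 g. Origin at the centre of its underside.

How it is judged:
On the way, in this order (a step that is already met when the one before it is completed fails the run):
1. the flask stands upright in the middle of the pan, released, the door still open (horizontal distance between flask and pan below 0.02 m and contact force between flask and pan above 0.2 N and angle between flask's own z axis and vertical below 0.08 rad and contact force between the fingers and flask below 0.1 N and value of joint door above 0.1 m), for 0.2 s.
2. the top door is fully shut (value of joint door below 0.006 m), for 0.2 s.
At the end, for the whole second after the job is handed in: The flask stands upright (within 4.5 degrees) and at rest on the pan, its axis within 20 mm of the pan's centre, and the shield's top door is shut to within 6 mm (horizontal distance between flask and pan below 0.02 m and contact force between flask and pan above 0.2 N and angle between flask's own z axis and vertical below 0.08 rad and linear speed of flask below 0.02 m/s and value of joint door below 0.006 m); the robot touches nothing.
It fails at once if the pan is overloaded: more than 10 N on it (contact force between pan and anything else above 10 N).
It fails at once if the flask is squeezed: the fingers bear on it with more than 100 N, both pads added (contact force between the fingers and flask above 100 N).
It fails at once if the glass shield is knocked with more than 15 N (contact force between shield and anything else above 15 N).
It fails at once if the flask is dropped (free of the fingers, it moves faster than 0.3 m/s: a fall of more than about 5 mm) or tipped more than 35 degrees ((contact force between the fingers and flask below 0.1 N and linear speed of flask above 0.3 m/s) or angle between flask's own z axis and vertical above 0.61 rad).
It fails at once if a bystander is moved more than 20 mm (distance of any of bottle, dishes, weight from where it was at the start of the episode above 0.02 m).
It also fails if it takes over 64 s, if anything falls off the work surface, if the arm or the gripper's body presses on something with over 40 N, if the wrist force passes 120 N, or if a joint passes its speed limit or range.

ROBOT

A 7-joint arm with a two-finger parallel gripper is mounted at the origin on the work surface. World frame = base frame: x ahead of the robot, y to its left, z up, the work surface at z = 0. Lengths are in m, angles in rad, forces in N, time in s.
With the tool pointing down it reaches from about 0.425 to 0.95 m from the base axis. Payload 4.7 kg.
Tool frame: the origin (TCP) lies midway between the tips of the shut fingers; the grasp point (between the pads) lies 19 mm behind it; y points along the fingers, x is the direction in which the jaws open and shut, and the axes are right-handed (so a half turn about y gives the same grasp; the last joint's range is limited). The gripper opens to 85 mm and grips with 20 to 120 N. Pads are 22 mm wide; open, the fingers measure 114 mm over their backs; the gripper's body (76 mm by 85 mm) begins 54 mm behind the grasp point. The pads swing forward as they close: fully open they stand 13 mm farther back than shut.
Start: joints at [-1.244, 0.469, -0.049, 1.532, 0.024, 1.141, -0.082], TCP at [0.235, 0.633, 0.231] pointing down, gripper open.
Joint ranges: [-2.59, 2.59], [-0.33, 1.99], [-1.39, 1.29], [0.1, 2.45], [-1.04, 4.18], [0.21, 1.99], [-2.66, 2.66]. Speed limits (rad/s): [2.57, 2.57, 3.14, 3.14, 3.14, 3.14, 3.14].

INTERFACE

Orientations are given as a 3x3 rotation matrix whose columns are the frame's x, y, z axes.
In Python, from rig import ctrl gives the robot as it stands. Calls block until the motion is done:
- ctrl.reach(position, orientation): joint-space move of the TCP to a pose.
- ctrl.movel(position, feed=0.15, rotation=None): straight line of the TCP; rotation=None keeps the orientation; feed is the mean speed in m/s.
- ctrl.goto_joints(angles): joint-space move.
- ctrl.gripper_to(opening, strength=None): opening from 0.0 (shut) to 1.0 (fully open); strength is the grip in N (None keeps the last); returns when the fingers have stopped.
- ctrl.wait(seconds).
- ctrl.inverse_kinematics(position, orientation): joint angles nearest the present ones, or None.
- ctrl.grab_frame(name): name is "scene" or "top"; returns the picture (480x640x3 uint8, blue, green, red); there is no depth.
- ctrl.camera_info(name): a dict with "mtx" (3x3 intrinsics, pixels), "extrinsics" (4x4, takes a point from world to camera coordinates). Camera axes: x right, y up, looking along -z (the intrinsics and any distortion apply to the point x, -y, -z); pixel columns grow to the right and rows downward; lengths in m; the calibration is good to about 2 mm. A picture is of the moment at which its call begins. camera_info takes no time and is no camera call.
A pose or a line that the arm cannot do raises ctrl.MotionError and nothing moves.
- ctrl.close_job(): hands the job in, once; it reports no verdict.
Readings, each from a call of its own:
- ctrl.read_t(): time.
- ctrl.read_joint_pos(): joint angles.
- ctrl.read_joint_vel(): joint speeds.
- ctrl.read_tau(): joint torques, N m.
- ctrl.read_ee_pos(): TCP position.
- ctrl.read_orientation(): TCP orientation.
- ctrl.read_wrist_force(): force on the tool from outside, world axes, zero at the start.
- ctrl.read_moment(): the same for the moment, N m.
- ctrl.read_gripper_width(): opening from 0.0 (shut) to 1.0 (fully open).
Only numpy, scipy, OpenCV 4.12 (cv2) and the standard library are available. Lean on these libraries where they do the work, as an engineer would, in place of code of your own. Each camera call takes 0.05 s, during which the arm holds its last target.

## Working session

There is one attempt and no reset: what is moved stays moved. The work goes in short steps, each a Python script; the robot and the scene stay as the last script left them, time stands still between calls to the robot, and variables do not carry over. Pictures are saved under pics/ and viewed, and the job is handed in when it is done.

```bash
ls; mkdir -p pics
python3 - <<'E'
from rig import ctrl
import cv2,numpy as np
for n in("scene","top"):
    cv2.imwrite(f"pics/{n}0.png",ctrl.grab_frame(n))
    i=ctrl.camera_info(n);print(n,i)
print(ctrl.read_t(),ctrl.read_ee_pos(),ctrl.read_orientation(),ctrl.read_gripper_width())
E
```

```text
pics
scene {'mtx': array([[498.69618909,   0.        , 319.44561154],
       [  0.        , 498.69618909, 237.49798388],
       [  0.        ,   0.        ,   1.        ]]), 'extrinsics': array([[ 0.97067939,  0.24030872,  0.00576486, -0.50830168],
       [-0.22873778,  0.91603688,  0.32947757,  0.064011  ],
       [ 0.07389551, -0.32113573,  0.9441458 , -1.35078397],
       [ 0.        ,  0.        ,  0.        ,  1.        ]])}
top {'mtx': array([[520.23258129,   0.        , 328.40091114],
       [  0.        , 520.23258129, 243.21050154],
       [  0.        ,   0.        ,   1.        ]]), 'extrinsics': array([[ 0.00810218, -0.99932106,  0.03594139, -0.02355625],
       [ 0.99208439,  0.01253727,  0.12494547, -0.54222434],
       [-0.12531125,  0.03464456,  0.9915124 , -1.06120268],
       [ 0.        ,  0.        ,  0.        ,  1.        ]])}
0.1 [0.23491666 0.63223419 0.23035834] [[ 3.48313775e-01 -5.78545697e-04 -9.37377821e-01]
 [ 9.37376317e-01 -1.67985967e-03  3.48314253e-01]
 [-1.77617891e-03 -9.99998422e-01 -4.28032284e-05]] 1.0044735066020742
```

View pics/scene0.png

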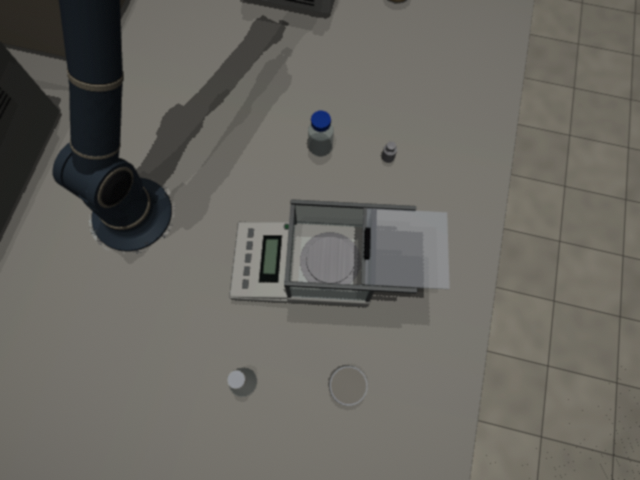

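View pics/top0.png

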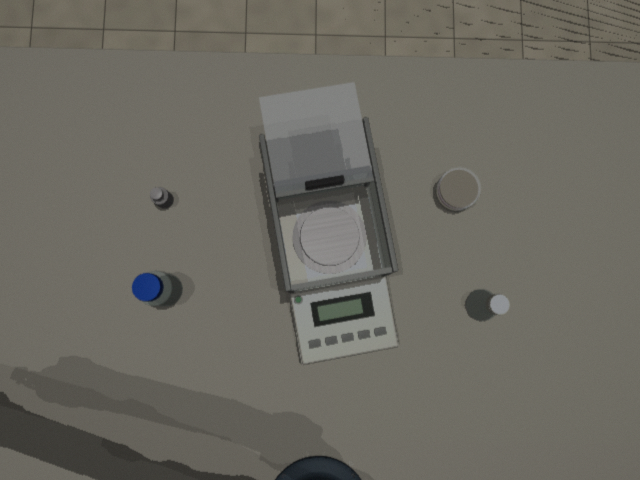

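Both views show the flask (scene 237,380; top 500,304), bottle (320,122 / 148,288), weight (390,150 / 160,196), dishes (348,385 / 458,188), and the balance with the open door: black handle at 367,243 / 324,183. Enlarging the crops next.

```bash
cat > h.py <<'E'
import cv2,numpy as np
from rig import ctrl
def ray(n,u,v):
    i=ctrl.camera_info(n);K=i["mtx"];T=i["extrinsics"];R=T[:3,:3];t=T[:3,3]
    d=np.array([(u-K[0,2])/K[0,0],-(v-K[1,2])/K[1,1],-1.0])
    return -R.T@t,R.T@d
def onz(n,u,v,z):
    c,d=ray(n,u,v);return c+d*(z-c[2])/d[2]
def tri(p,q):
    c1,d1=ray("scene",*p);c2,d2=ray("top",*q)
    s=np.linalg.lstsq(np.c_[d1,-d2],c2-c1,rcond=None)[0]
    a=c1+s[0]*d1;b=c2+s[1]*d2
    return (a+b)/2,np.linalg.norm(a-b)
def proj(n,P):
    i=ctrl.camera_info(n);T=i["extrinsics"];K=i["mtx"];p=T[:3,:3]@np.asarray(P,float)+T[:3,3]
    p=K@np.array([p[0],-p[1],-p[2]]);return p[:2]/p[2]
E
python3 - <<'E'
import cv2,numpy as np
s=cv2.imread("pics/scene0.png");t=cv2.imread("pics/top0.png")
def crop(im,x,y,w,h,k,name):
    c=im[y:y+h,x:x+w];c=cv2.convertScaleAbs(c,alpha=1.6)
    cv2.imwrite("pics/"+name,cv2.resize(c,None,fx=k,fy=k,interpolation=cv2.INTER_CUBIC))
crop(s,220,190,240,130,3,"sb.png");crop(t,250,70,160,300,2,"tb.png")
a=cv2.resize(s[350:410,200:280],None,fx=5,fy=5);b=cv2.resize(t[270:330,450:530],None,fx=5,fy=5)
cv2.imwrite("pics/f.png",np.hstack([a,b]))
E
```

```text
(no output)
```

View pics/sb.png

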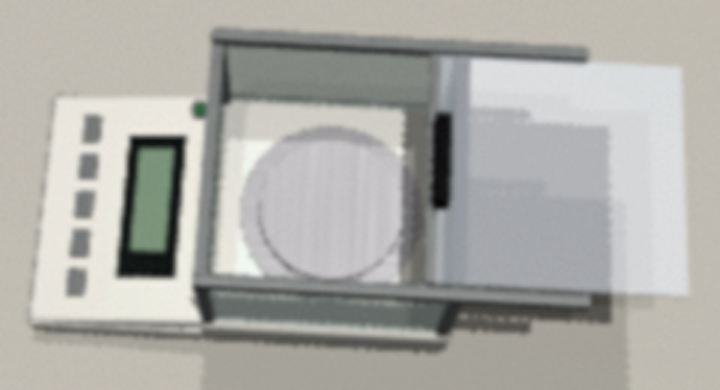

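View pics/tb.png

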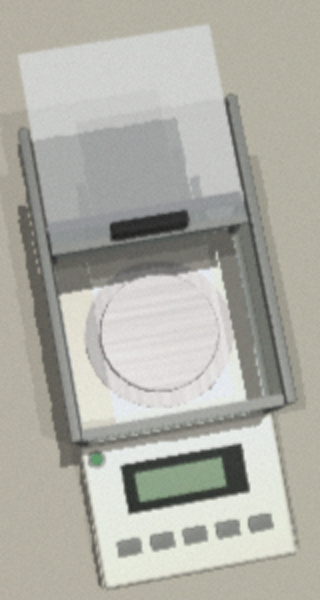

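View pics/f.png

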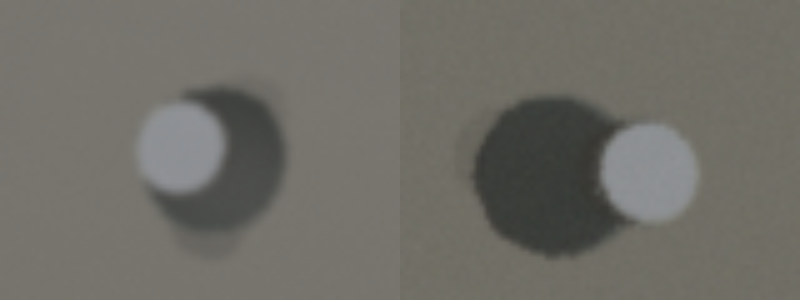

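```bash
cat > m.py <<'E'
from h import *
def blob(im,mask,roi):
    x,y,w,h=roi;m=np.zeros(mask.shape,np.uint8);m[y:y+h,x:x+w]=mask[y:y+h,x:x+w]
    n,l,s,c=cv2.connectedComponentsWithStats(m)
    k=1+np.argmax(s[1:,4]);cs,_=cv2.findContours((l==k).astype(np.uint8),0,1)
    return c[k],s[k],max(cs,key=cv2.contourArea)
s=cv2.imread("pics/scene0.png");t=cv2.imread("pics/top0.png")
gs=s.mean(2);gt=t.mean(2)
a=blob(s,(gs>135).astype(np.uint8),(215,360,50,45));b=blob(t,(gt>135).astype(np.uint8),(470,280,60,50))
print("cap",a[0],a[1],b[0],b[1]);print(tri(a[0],b[0]))
print(onz("scene",*a[0],.114),onz("top",*b[0],.114))
a=blob(s,(gs<30).astype(np.uint8),(355,215,25,55));b=blob(t,(gt<30).astype(np.uint8),(295,165,60,35))
print("handle",a[0],a[1],b[0],b[1]);P=tri(a[0],b[0]);print(P)
for n,q in(("scene",a),("top",b)):
    r=cv2.boxPoints(cv2.minAreaRect(q[2]));r=np.array([onz(n,*p,.221)[:2] for p in r]);
    e=np.diff(r[[0,1,2]],axis=0);L=np.linalg.norm(e,axis=1);v=e[np.argmax(L)];print(n,L,np.degrees(np.arctan2(v[1],v[0])),onz(n,*q[0],.215))
E
python3 m.py
```

```text
cap [235.37440758 378.90995261] [228 371  16  17 211] [499.6043956  303.93040293] [491 295  18  19 273]
(array([ 0.41796812, -0.34763786,  0.11843918]), np.float64(0.0012077903964866318))
[ 0.41778713 -0.34730003  0.114     ] [ 0.41748064 -0.349549    0.114     ]
handle [366.7414966 243.       ] [364 228   6  31 147] [322.984375 184.328125] [306 179  37  11 128]
(array([ 6.29280808e-01, -4.52253213e-04,  2.04848826e-01]), np.float64(0.003665277291265566))
scene [0.06982307 0.01063938] 99.62422359684058 [ 0.63061645 -0.0029928   0.215     ]
top [0.06537211 0.0125031 ] -79.34814828154542 [ 0.62517901 -0.00111876  0.215     ]
```

Cap measured at about (0.418, -0.348) with triangulated height 0.118 (expected 0.114, fine); handle at about (0.628, -0.002), yaw ≈ 10°. Now I'll refine the balance axis with the pan and rails.

Run:
```python
import cv2,numpy as np
s=cv2.imread("pics/scene0.png").astype(int);t=cv2.imread("pics/top0.png").astype(int)
for im,(x,y,w,h),n,k in((s,(280,195,140,110),"sd.png",5),(t,(255,110,145,185),"td.png",3)):
    c=im[y:y+h,x:x+w];d=np.clip((c[...,0]-c[...,2])*6+128,0,255).astype(np.uint8)
    g=cv2.convertScaleAbs(c.astype(np.uint8),alpha=1.7).mean(2).astype(np.uint8)
    o=np.vstack([d]) if 0 else (np.hstack([g,d]) if n=="td.png" else g)
    cv2.imwrite("pics/"+n,cv2.resize(o,None,fx=k if n[0]=='s' else 2.7,fy=k if n[0]=='s' else 2.7,interpolation=cv2.INTER_CUBIC))
```

```text
(no output)
```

View pics/sd.png

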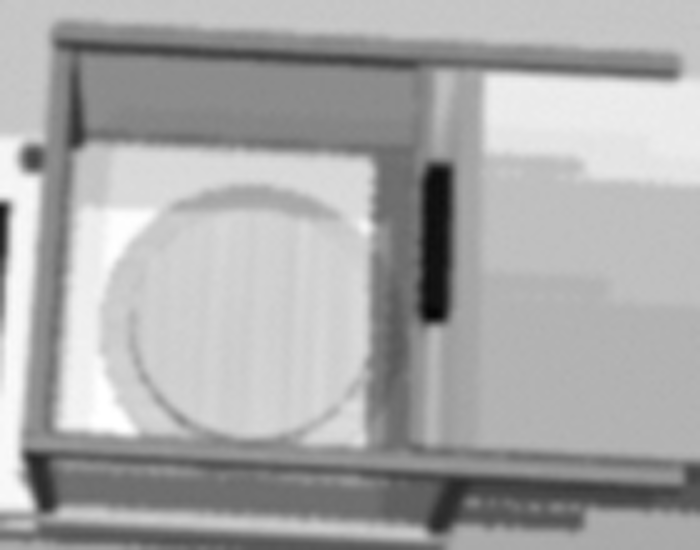

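View pics/td.png

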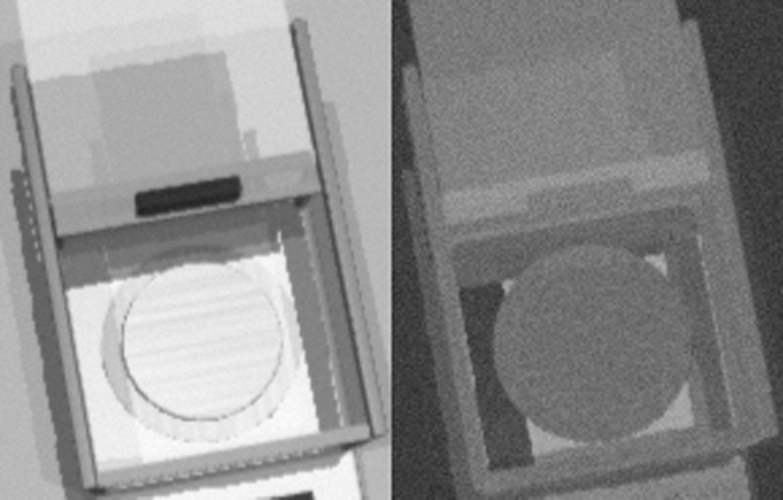

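Run:
```python
from h import *
S=lambda x,y:(280+x/5-.4,195+y/5-.4); T=lambda x,y:(255+x/2.7-.3,110+y/2.7-.3)
print("cam z",ray("scene",0,0)[0],ray("top",0,0)[0])
print("pan",onz("scene",*S(250,325),.075),onz("top",*T(202.5,341),.075),onz("top",*T(200.5,342.5),.065))
print("tri",tri(S(250,325),T(202.5,341)))
obs={"scene":[S(57,22),S(680,55),S(25,450),S(685,485)],"top":[T(88,490),T(12,68),T(383,437),T(305,20)]}
mod=np.array([[-100,102],[190,102],[-100,-102],[190,-102]])/1000
for n in obs:
    P=np.array([onz(n,*p,.201)[:2] for p in obs[n]]);print(n,P.round(4).tolist())
    a,b=mod-mod.mean(0),P-P.mean(0)
    th=np.arctan2((a[:,0]*b[:,1]-a[:,1]*b[:,0]).sum(),(a*b).sum());R=np.array([[np.cos(th),-np.sin(th)],[np.sin(th),np.cos(th)]])
    o=P.mean(0)-R@mod.mean(0);print(n,"yaw",np.degrees(th),"origin",o,"res",(P-o-mod@R.T).round(4).tolist())
```

```text
cam z [ 0.60785657 -0.3702721   1.25717711] [0.40514253 0.02002266 1.12079074]
pan [ 0.55360458 -0.01828112  0.075     ] [ 0.5521158  -0.01903891  0.075     ] [ 0.5523512 -0.0179017  0.065    ]
tri (array([ 0.55287778, -0.01864825,  0.07479847]), np.float64(0.0016603402355139204))
scene [[0.439, 0.0643], [0.7208, 0.1178], [0.4778, -0.1345], [0.759, -0.0805]]
scene yaw 10.864111286457396 origin [ 0.55496752 -0.01668581] res [[0.0015, -0.0003], [-0.0015, -0.0015], [0.0018, 0.0012], [-0.0018, 0.0006]]
top [[0.4355, 0.0595], [0.7187, 0.1158], [0.4721, -0.1339], [0.7567, -0.0827]]
top yaw 10.736882248600097 origin [ 0.5515545  -0.01870406] res [[0.0012, -0.0034], [-0.0005, -0.0011], [-0.0002, 0.0037], [-0.0005, 0.0008]]
```

Two views agree: pan axis about (0.553, -0.018) at a triangulated height of 74.8 mm (75 expected). Yaw is 10.8°, and the handle at +77 mm gives a door opening of about 0.163. Now moving to above the flask.

```bash
cat >> h.py <<'E'
YAW=np.radians(10.8);PAN=np.array([.553,-.018]);BX=np.array([np.cos(YAW),np.sin(YAW)]);BY=np.array([-BX[1],BX[0]])
def ori(ang):
    c,s=np.cos(ang),np.sin(ang);return np.array([[c,0,-s],[s,0,c],[0,-1,0.]])
RY=ori(YAW+np.pi/2)   # jaws along balance y
FL=np.array([.4177,-.3485])
E
python3 - <<'E'
from h import *
for nm,R in(("A",RY),("B",ori(YAW-np.pi/2))):
  for p in([*FL,.3],[*FL,.08],[*PAN,.36],[*PAN,.155],[*(PAN+BX*.11),.21],[*(PAN-BX*.07),.21]):
    q=ctrl.inverse_kinematics(p,R);print(nm,p,None if q is None else np.round(q,2))
E
```

```text
A [np.float64(0.4177), np.float64(-0.3485), 0.3] [ 0.98  0.23 -0.43  1.74  0.1   1.2   2.28]
A [np.float64(0.4177), np.float64(-0.3485), 0.08] [ 0.28  0.47  0.43  2.01 -0.29  0.73  2.65]
A [np.float64(0.553), np.float64(-0.018), 0.36] [-0.46  0.18  0.49  1.66 -0.09  1.32  1.81]
A [np.float64(0.553), np.float64(-0.018), 0.155] [-0.31  0.36  0.34  1.92 -0.15  0.88  1.86]
A [np.float64(0.6610515975801559), np.float64(0.002611944604429709), 0.21] [-0.25  0.47  0.26  1.61 -0.13  1.08  1.8 ]
A [np.float64(0.48423989244899185), np.float64(-0.031116692021000723), 0.21] [-0.43  0.19  0.47  2.02 -0.1   0.96  1.85]
B [np.float64(0.4177), np.float64(-0.3485), 0.3] [-0.12  0.26  0.92  1.79 -0.22  1.2  -0.52]
B [np.float64(0.4177), np.float64(-0.3485), 0.08] [-0.15  0.72  1.11  2.03 -0.82  0.93  0.02]
B [np.float64(0.553), np.float64(-0.018), 0.36] [-0.7   0.21  0.79  1.68 -0.15  1.32 -1.26]
B [np.float64(0.553), np.float64(-0.018), 0.155] [-0.61  0.43  0.75  1.94 -0.36  0.91 -1.07]
B [np.float64(0.6610515975801559), np.float64(0.002611944604429709), 0.21] [-0.54  0.53  0.69  1.62 -0.37  1.12 -1.13]
B [np.float64(0.48423989244899185), np.float64(-0.031116692021000723), 0.21] [-0.73  0.22  0.84  2.03 -0.2   0.97 -1.18]
```

```bash
sed -i 's/^RY=.*/RY=ori(YAW-np.pi\/2)/' h.py
python3 - <<'E'
from h import *
p=ctrl.read_ee_pos();ctrl.movel([p[0],p[1],.40],feed=.25)
q=np.array(ctrl.read_joint_pos());q[0]=.72;ctrl.goto_joints(q.tolist())
print(ctrl.read_t(),ctrl.read_ee_pos())
for z in(.25,.08):
    print(np.round(ctrl.inverse_kinematics([*FL,z],RY),2))
ctrl.reach([*FL,.25],RY)
print(ctrl.read_t(),ctrl.read_ee_pos(),np.round(ctrl.read_joint_pos(),2),ctrl.read_wrist_force())
cv2.imwrite("pics/s1.png",ctrl.grab_frame("scene")[300:470,130:330]);cv2.imwrite("pics/t1.png",ctrl.grab_frame("top")[220:390,400:600])
a=cv2.imread("pics/s1.png");b=cv2.imread("pics/t1.png");cv2.imwrite("pics/st1.png",cv2.convertScaleAbs(cv2.resize(np.hstack([a,b]),None,fx=2,fy=2),alpha=1.5))
E
```

```text
4.825 [ 0.4910055  -0.46140657  0.39807916]
[ 0.6   0.24  0.02  1.82 -0.01  1.08 -0.76]
[ 0.61  0.44  0.02  1.99 -0.01  0.71 -0.76]
5.6417 [ 0.41898326 -0.34943703  0.2512919 ] [ 0.6   0.24  0.02  1.82 -0.01  1.08 -0.76] [0.33766412 0.26756847 0.8928921 ]
```

View pics/st1.png

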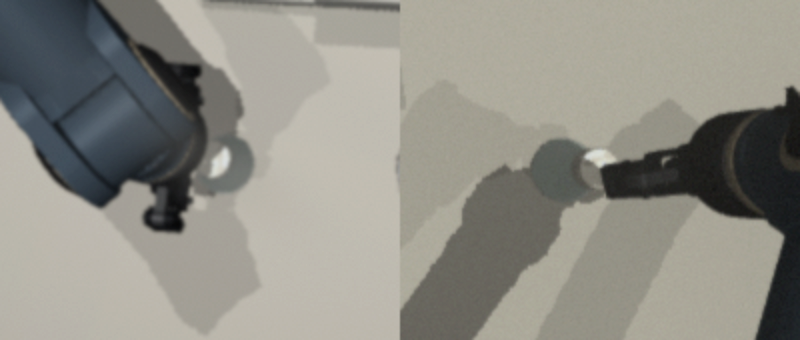

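The picture shows the open fingers (scene crop 165-185, 70-215) straddling the cap at about (218,160), with nothing else nearby. Descending and gripping.

Run:
```python
from h import *
ctrl.movel([*FL,.15],feed=.15)
ctrl.movel([*FL,.080],feed=.06); ctrl.wait(.2)
print(ctrl.read_t(),ctrl.read_ee_pos(),ctrl.read_wrist_force())
ctrl.gripper_to(0.0,strength=25); ctrl.wait(.3)
p=ctrl.read_ee_pos();print(p,ctrl.read_gripper_width(),ctrl.read_wrist_force(),ctrl.read_moment())
ctrl.movel([*FL,.13],feed=.05);ctrl.wait(.3)
print(ctrl.read_t(),ctrl.read_ee_pos(),ctrl.read_gripper_width(),ctrl.read_wrist_force())
a=ctrl.grab_frame("scene")[300:470,130:330];b=ctrl.grab_frame("top")[220:390,400:600];cv2.imwrite("pics/st2.png",cv2.convertScaleAbs(cv2.resize(np.hstack([a,b]),None,fx=2,fy=2),alpha=1.5))
```

```text
8.075 [ 0.41784184 -0.34864325  0.08031157] [-0.23207418 -0.91308112  0.23129268]
[ 0.41779781 -0.34859052  0.08012856] 0.45790931608145213 [-0.23749134  0.02878323  1.49987762] [-0.01656683  0.00936847  0.01530792]
10.3083 [ 0.41762328 -0.34843706  0.12979962] 0.4625129977080147 [-0.09707203 -0.38948017 -0.70303896]
```

View pics/st2.png

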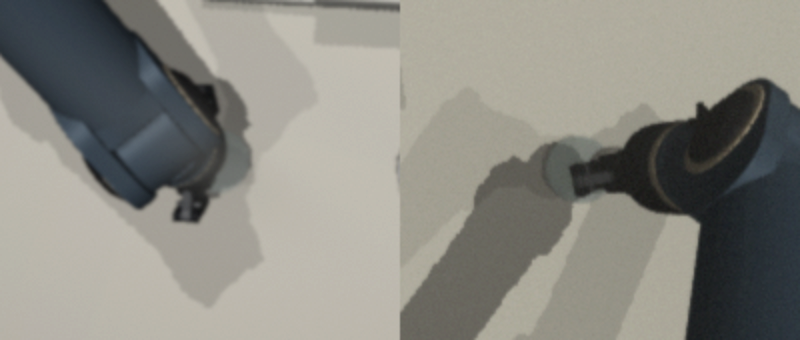

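Held: opening 0.46 corresponds to 39 mm (cap 40 mm) and the wrist reads about 1 N heavier; the flask's clear body (crop 570,165) has risen with the fingers. Carrying over the pan.

Run:
```python
from h import *
ctrl.movel([*FL,.37],feed=.2)
ctrl.movel([*PAN,.37],feed=.2);ctrl.wait(.3)
print(ctrl.read_t(),ctrl.read_ee_pos(),np.round(ctrl.read_joint_pos(),2),ctrl.read_gripper_width(),ctrl.read_wrist_force())
a=ctrl.grab_frame("scene")[130:370,180:480];b=ctrl.grab_frame("top")[90:330,220:460];cv2.imwrite("pics/st3.png",cv2.convertScaleAbs(cv2.resize(np.hstack([a,b]),None,fx=1.45,fy=1.45),alpha=1.5))
```

```text
13.9917 [ 0.55293425 -0.0183108   0.37006934] [ 0.16  0.19 -0.24  1.61  0.05  1.34 -1.47] 0.4576090433941969 [-0.87946386 -0.57182277 -1.27616021]
```

View pics/st3.png

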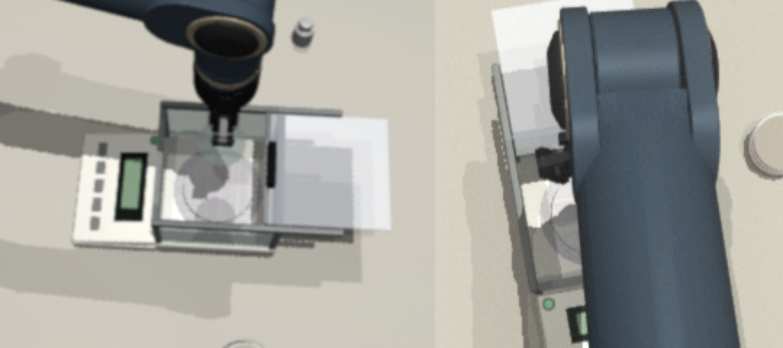

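The flask hangs above the pan inside the opening (scene crop 220,140) and the door handle (271,165) stays well clear. Descending, with the last part in small steps watching the wrist force.

Run:
```python
from h import *
ctrl.movel([*PAN,.26],feed=.15);print(ctrl.read_wrist_force())
ctrl.movel([*PAN,.165],feed=.08);ctrl.wait(.3)
f=[]
for i in range(3): f.append(ctrl.read_wrist_force());ctrl.wait(.05)
f0=np.mean(f,0);print(ctrl.read_t(),f0,ctrl.read_ee_pos())
for z in(.161,.159,.1575,.1565,.156,.1555,.155,.1545,.154):
    ctrl.movel([*PAN,z],feed=.02);ctrl.wait(.1)
    f=np.mean([ctrl.read_wrist_force() for _ in range(3)],0);df=f-f0
    print(z,np.round(df,2),round(ctrl.read_ee_pos()[2],4))
    if df[2]>.8:break
print(ctrl.read_t(),ctrl.read_gripper_width())
a=ctrl.grab_frame("scene")[130:370,180:480];b=ctrl.grab_frame("top")[90:330,220:460];cv2.imwrite("pics/st4.png",cv2.convertScaleAbs(cv2.resize(np.hstack([a,b]),None,fx=1.45,fy=1.45),alpha=1.5))
```

```text
[ 0.38058814 -0.50924778 -0.51728977]
16.7583 [-0.11968897 -0.3261573  -1.20001615] [ 0.55303977 -0.01800005  0.16509139]
0.161 [0.15 0.67 0.76] 0.161
0.159 [0.74 0.74 0.49] 0.159
0.1575 [0.14 0.6  0.1 ] 0.1575
0.1565 [-0.26 -0.2  -0.07] 0.1565
0.156 [ 0.08  1.04 -0.04] 0.156
0.1555 [ 0.67 -0.22 -0.31] 0.1555
0.155 [0.06 0.75 0.92] 0.155
19.3083 0.46059455379128317
```

View pics/st4.png

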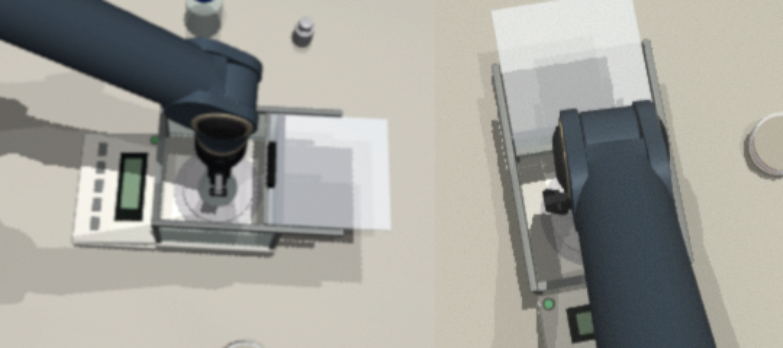

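Run:
```python
from h import *
def avg(n=12):
    f=[]
    for i in range(n): f.append(ctrl.read_wrist_force());ctrl.wait(.03)
    return np.round(np.mean(f,0),2)
print(avg(),ctrl.read_ee_pos())
ctrl.movel([*PAN,.1545],feed=.02);print(avg(),ctrl.read_ee_pos(),ctrl.read_t())
```

```text
[ 0.18  0.06 -0.87] [ 0.55300788 -0.0180115   0.15499817]
[ 0.09 -0.1  -0.35] [ 0.55301192 -0.01801017  0.15452919] 20.4583
```

Wrist z load has dropped from -1.2 to -0.35 N: the flask rests on the pan. Releasing.

Run:
```python
from h import *
ctrl.gripper_to(0.75);ctrl.wait(.5);print(ctrl.read_t(),ctrl.read_gripper_width(),ctrl.read_wrist_force())
ctrl.movel([*PAN,.21],feed=.06);ctrl.movel([*PAN,.33],feed=.15);ctrl.wait(.2)
print(ctrl.read_t(),ctrl.read_wrist_force())
a=ctrl.grab_frame("scene")[130:370,180:480];b=ctrl.grab_frame("top")[90:330,220:460];cv2.imwrite("pics/st5.png",cv2.convertScaleAbs(cv2.resize(np.hstack([a,b]),None,fx=1.45,fy=1.45),alpha=1.5))
```

```text
21.325 0.7481727985433307 [0.60618986 0.28313002 0.37915608]
23.55 [-0.16120609 -0.32066848  0.78057374]
```

View pics/st5.png

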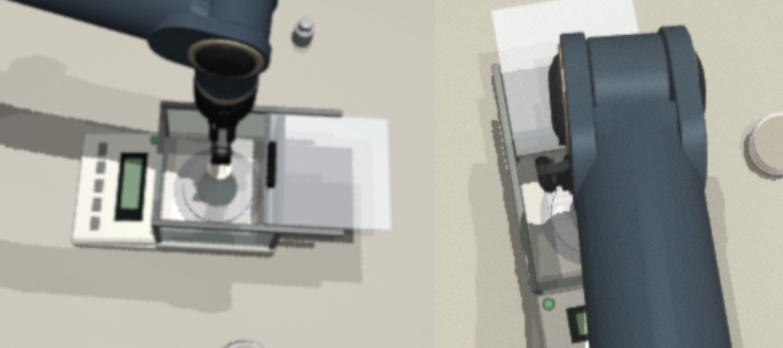

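The flask stands on the pan with its cap (220,168) free of the fingers. Closing the fingers and going behind the handle, then measuring the cap.

Run:
```python
from h import *
P=PAN+BX*.125
ctrl.movel([*P,.33],feed=.2);ctrl.gripper_to(0.0);ctrl.movel([*P,.25],feed=.15);ctrl.movel([*P,.209],feed=.05);ctrl.wait(.2)
print(ctrl.read_t(),ctrl.read_ee_pos(),ctrl.read_gripper_width(),ctrl.read_wrist_force())
s=ctrl.grab_frame("scene");t=ctrl.grab_frame("top");cv2.imwrite("pics/s6.png",s);cv2.imwrite("pics/t6.png",t)
a=s[130:370,180:480];b=t[90:330,220:460];cv2.imwrite("pics/st6.png",cv2.convertScaleAbs(cv2.resize(np.hstack([a,b]),None,fx=1.45,fy=1.45),alpha=1.5))
```

```text
26.9 [0.67599002 0.00542604 0.20942625] 0.0015253205901651903 [ 0.41682985 -0.06081193 -0.57563617]
```

View pics/st6.png

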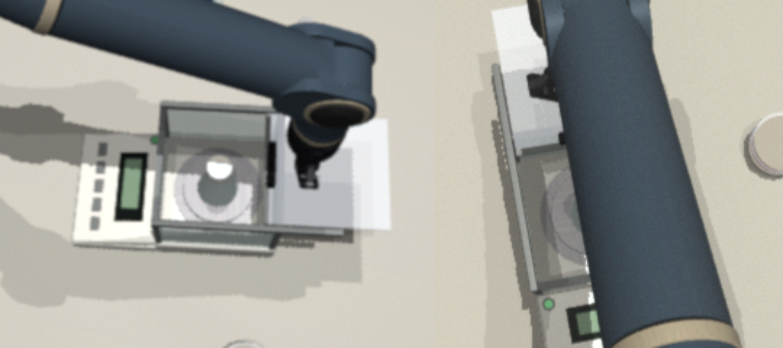

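Run:
```python
from h import *
print("pan proj at z=.189",proj("scene",[*PAN,.189]))
s=cv2.imread("pics/s6.png");c=s[225:265,310:355];cv2.imwrite("pics/c6.png",cv2.resize(c,None,fx=12,fy=12,interpolation=cv2.INTER_CUBIC))
```

```text
pan proj at z=.189 [330.63077836 244.89556307]
```

View pics/c6.png

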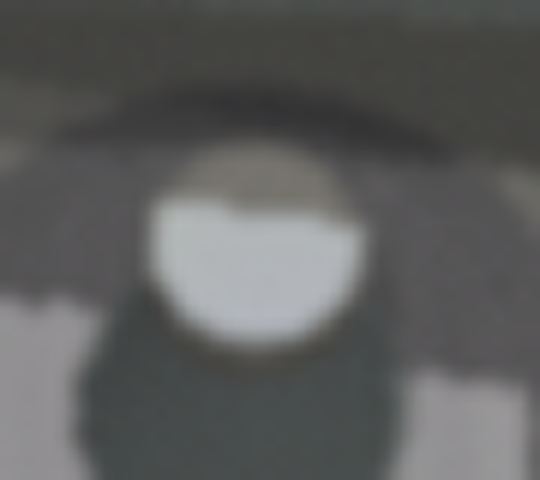

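Cap centre is at pixel (331.2, 245.2), against a predicted (330.6, 244.9) for a flask on the pan axis, so the offset is under 2 mm. Pushing the door.

```bash
cat >> h.py <<'E'
def avg(n=6,dt=.02):
    f=[]
    for i in range(n): f.append(ctrl.read_wrist_force());ctrl.wait(dt)
    return np.mean(f,0)
E
python3 - <<'E'
from h import *
f0=avg();print(f0)
for x,v in((.09,.04),(.06,.04),(-.02,.05),(-.05,.05),(-.058,.03)):
    ctrl.movel([*(PAN+BX*x),.209],feed=v);f=avg()-f0;print(x,np.round([f[:2]@BX,f[:2]@BY,f[2]],2))
for x in np.arange(-.060,-.0721,-.001):
    ctrl.movel([*(PAN+BX*x),.209],feed=.02);f=avg()-f0;e=ctrl.read_ee_pos()[:2]-PAN
    print(round(x,4),np.round([f[:2]@BX,f[:2]@BY,f[2]],2),round(e@BX,4))
    if f[:2]@BX>3.5:break
print(ctrl.read_t())
s=ctrl.grab_frame("scene");cv2.imwrite("pics/s7.png",s)
a=s[160:340,200:470];cv2.imwrite("pics/st7.png",cv2.convertScaleAbs(cv2.resize(a,None,fx=2.9,fy=2.9),alpha=1.5))
E
```

```text
[0.04054969 0.06676533 0.25766726]
0.09 [-0.11  0.18 -0.12]
0.06 [ 0.35  0.24 -0.18]
-0.02 [ 0.44  0.21 -0.36]
-0.05 [-0.21  0.12 -0.23]
-0.058 [ 0.12 -0.23 -0.15]
-0.06 [0.17 0.31 0.04] -0.06
-0.061 [ 0.94 -0.29 -0.75] -0.0609
-0.062 [ 0.59 -0.14 -0.62] -0.0621
-0.063 [0.95 0.18 0.19] -0.0631
-0.064 [ 0.7  -0.09  0.32] -0.0641
-0.065 [ 0.49 -0.41  0.13] -0.0651
-0.066 [ 0.6  -0.38 -0.12] -0.0661
-0.067 [ 0.61 -0.2   0.04] -0.0671
-0.068 [ 3.   -0.14 -1.53] -0.0675
-0.069 [ 5.92 -0.31 -4.31] -0.0676
35.9417
```

View pics/st7.png

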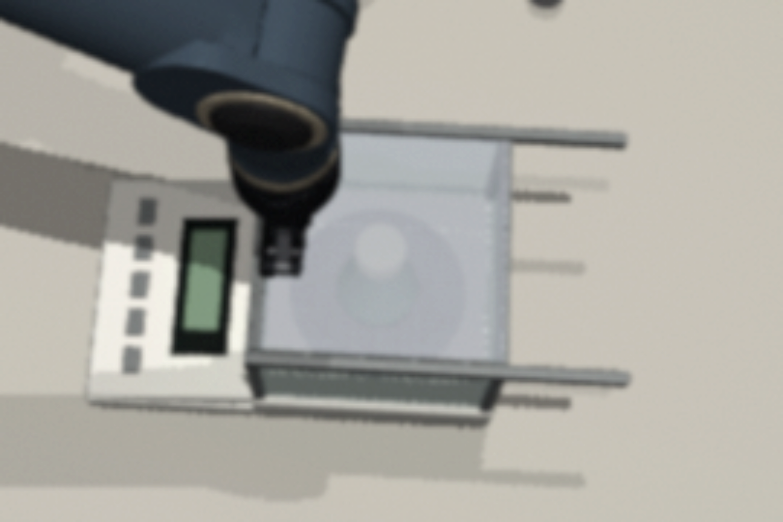

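A hard stop came at TCP x = -67.6 mm, against about -69 expected for shut. The picture shows the pane covering the whole opening, with the flask upright beneath (380,250). Backing off, retreating, and checking.

Run:
```python
from h import *
ctrl.movel([*(PAN+BX*-.05),.209],feed=.03);P=PAN+BX*-.05
ctrl.movel([*P,.34],feed=.12)
q=np.array(ctrl.read_joint_pos());q[0]-=.9;ctrl.goto_joints(q.tolist());ctrl.wait(.3)
print(ctrl.read_t(),ctrl.read_ee_pos(),ctrl.read_wrist_force())
s=ctrl.grab_frame("scene");t=ctrl.grab_frame("top");cv2.imwrite("pics/s8.png",s);cv2.imwrite("pics/t8.png",t)
a=s[160:340,200:430];b=t[60:380,230:420]
cv2.imwrite("pics/st8.png",cv2.convertScaleAbs(np.hstack([cv2.resize(a,(460,360)),cv2.resize(b,(285,480))[:360]]),alpha=1.5))
H=PAN-.086*BX
for n in("scene","top"):print(n,"handle exp",proj(n,[*H,.215]),"cap exp",proj(n,[*PAN,.189]))
for n,im,r in(("scene",s,(270,190,45,110)),("top",t,(290,225,90,68))):
    x,y,w,h=r;m=(im.mean(2)<32).astype(np.uint8)[y:y+h,x:x+w]
    k,l,st,c=cv2.connectedComponentsWithStats(m);
    for i in range(1,k):
        if st[i,4]>40:
            u=c[i]+[x,y];e=onz(n,*u,.215)[:2]-PAN;print(n,u,st[i],"bal x,y",e@BX,e@BY)
```

```text
39.925 [0.33491624 0.37681639 0.3391363 ] [-0.14250661  0.09657019  0.19171204]
scene handle exp [292.08402936 239.11354544] cap exp [330.63077836 244.89556307]
top handle exp [341.04048307 272.41833865] cap exp [331.54578654 226.79013632]
scene [292.63636364 239.41666667] [ 20  34   6  31 132] bal x,y -0.0847306253689603 -0.0006383577087051388
scene [275.81395349 259.68604651] [  0  46  11  46 172] bal x,y -0.11795272766196026 -0.049284879003161725
```

View pics/st8.png

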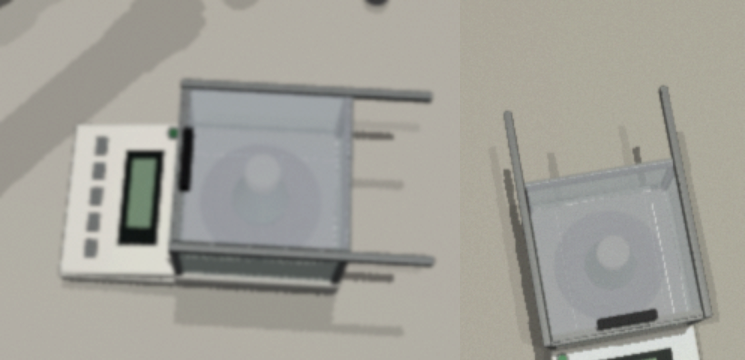

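View pics/t8.png

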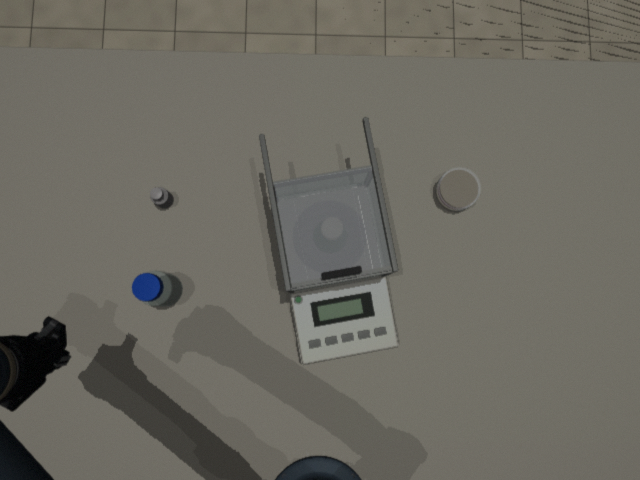

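The door is shut: the handle is at scene pixel (292.6, 239.4) against an expected (292.1, 239.1), and at about (341,272) in the top view as predicted. The cap is at about (332,228) against a predicted (331.5, 226.8). Bottle, dishes and weight show at their first pixel positions, and the arm is clear. Handing in.

Run:
```python
from rig import ctrl
ctrl.close_job();print(ctrl.read_t())
```

```text
the job is handed in; nothing more can be done
the job is handed in; nothing more can be done
```

The flask is standing upright in the middle of the pan with the shield's top door shut, and I handed the job in at about 40 s of the 64 s allowed. I gripped the cap with 25 N, lowered the flask through the open top until the wrist load eased, and let go. I then pushed the door by its handle with the shut fingers until it met its stop, at about 6 N on the wrist.

**Last checks:**
- **Flask:** its cap is within about 1 px (roughly 2 mm) of the pan axis in both views, and it looks upright through the closed door.
- **Door:** the scene view puts the handle at balance x = -84.7 mm, where fully shut is -86 mm. That is within the 2 mm calibration and the 6 mm limit.
- **Other things on the bench:** bottle, dishes and weight look unmoved, judged by eye from their pixel positions.
- **Arm:** it is clear of everything.

**Less certain:**
- The automatic handle search found nothing in the top view, so I checked the handle there by eye only; it was at about (341,272), as predicted.
- The wrist reading is noisy by about 0.5 N, so the moment the flask touched the pan rests mainly on the geometry and averaged readings.
- The door stopped 1.4 mm earlier than I expected, which fits the uncertainty in the pan position and finger width.

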